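# Isolate a layout section and prove its feed stud with a test probe

## Task

On the model railway, first switch the section off by throwing the red toggle lever over, away from the robot, until it drops home on its white-patch side; leave the blue lever alone. Then take the orange test probe out of its wooden stand and hold it upright with its steel tip on the black dot of the copper stud in the yellow ring, gently, so that the sprung stud is pushed about half way down. Finish while still holding the probe there like that; do not press the white-ringed stud, push hard or disturb the models and tools around.

Things in the scene. Friction and masses are not known exactly. Their poses are not given: they have to be found in the camera images.
- red_base: fixed grey block 70 x 50 x 30 mm of the red toggle switch; origin at the centre of its underside on the table. Its x axis points, roughly away from the robot, to the off side, which bears a white patch; the lever swings in its x-z plane about an axis along y, 36 mm above the table over the block's centre
- red_lever (a joint): red toggle lever: 0 rad = on, leaning 0.5 rad towards -x of red_base (to the robot); 1 rad = off, leaning 0.5 rad towards +x. Its weighted grip makes it fall over centre: push it past upright (0.5) and it drops to the other stop and stays; about 1 N at the grip moves it
- red_tip (a point): point in the red grip (18 mm diameter, 36 mm long), on the lever's axis 75 mm from the pivot; the grip ends 11 mm beyond it, 122 mm above the table when upright. The rod below the grip is 8 mm thick
- blue_lever (a joint): lever of the same switch with a blue grip; 0 = on; to be left alone
- blue_tip (a point): the same point in the blue grip
- stand: fixed dark wooden block 80 x 80 x 60 mm with a 13 mm wide, 56 mm deep hole in the middle of its top; origin at the centre of its underside
- probe: loose test probe, about 0.12 kg, 140 mm long, origin at its steel tip, z up along it. From the tip: tapered steel pin 8 mm thick, 50 mm long, then a square orange handle 26 x 26 mm, 90 mm long (z 50 to 140), flats across x and y, black band at z 124 to 132. At first its shoulder rests on the stand's top, the tip 10 mm above the table
- yellow_post: fixed grey block 70 x 70 x 25 mm with a yellow ring 62 mm across on its top and a sprung copper stud in the middle; origin at the centre of its underside
- yellow_spot (a point): the black dot at the centre of the flat top of the copper stud (22 mm diameter) in the yellow ring; moves with the stud; 43 mm above the table when not pressed
- yellow_stud (a joint): how far the yellow-ringed stud is pressed down: 0 = up, 0.012 m = bottomed. Spring: 1.3 N to start, then 0.5 N per mm, so about 4.3 N at half way (6 mm) and 7.3 N at the bottom
- white_stud (a joint): the same for the identical stud in the white ring; not to be pressed
- white_spot (a point): centre of the top of the stud in the white ring
- loco: loose black and green model locomotive 170 mm long, standing on the left-hand siding; leave it
- wagon: loose red model box wagon 140 mm long; leave it
- oil: loose small oil bottle, 36 mm diameter, 90 mm high; leave it
- mug: loose blue mug, 76 mm diameter, 85 mm high; leave it
- driver: loose screwdriver, 150 mm long, lying; leave it
Things that resemble listed ones, but are neither listed nor needed, are in the scene too. Leave any purple look-alike of the probe alone. What is shaped like the yellow_post but turquoise is not meant.

How it is judged:
By the outcome, as a careful person would: the job done as asked, in the order asked, and still so for the second after the job is handed in, while the arm keeps its last pose, push and grip.
It also fails if it takes over 51 s, if anything falls off the work surface, if the arm or the gripper's body presses on something with over 40 N, if the wrist force passes 120 N, or if a joint passes its speed limit or range.

## Robot

A 6-joint arm with a two-finger parallel gripper is mounted at the origin on the work surface. World frame = base frame: x ahead of the robot, y to its left, z up, the work surface at z = 0. Lengths are in mm, angles in rad, forces in N, time in s.
With the tool pointing down it reaches from about 350 to 875 mm from the base axis. Payload 4.2 kg.
Tool frame: the origin (TCP) lies midway between the tips of the shut fingers; the grasp point (between the pads) lies 19 mm behind it (arm.tcp_to_grasp is the distance from the TCP to the grasp point, in mm); z points along the fingers, y is the line along which they close (so a half turn about z gives the same grasp; the last joint's range is limited). The gripper opens to 85 mm and grips with 20 to 120 N. Pads are 22 mm wide; open, the fingers measure 114 mm over their backs; the gripper's body (76 mm by 85 mm) begins 54 mm behind the grasp point. The pads swing forward as they close: fully open they stand 13 mm farther back than shut.
Start: joints at [1.426, 0.385, 0.008, 0, -1.194, -0.259], TCP at [245.539, 574.726, 231.312] pointing down, gripper open.
Joint ranges: [-3.14, 3.14], [-1.21, 2.06], [-1.07, 1.41], [-3.16, 2.05], [-2.99, -0.16], [-3.1, 3.1]. Speed limits (rad/s): [2.79, 2.79, 3.14, 3.14, 3.14, 3.14].

## Interface

Orientations are given as a unit quaternion [x, y, z, w].
In Python, from bench import arm, get_image gives the robot as it stands.
- The arm moves only by the tool drive_tool, never from a script. Its argument "deltas" is a list of rows, each a list of 2 entries, a list of its own where there are three numbers: the shift along the tool's x, y, z in cm, then the turn, a rotation vector about the tool's x, y, z in degrees. In form: [[[x, y, z], [ax, ay, az]], ...]. A call has 1 to 12 rows; each row shifts and turns the commanded pose from where the row before left it, along the tool's axes as they then stand; what a row does not reach is not made up. A row lasts 1/10 s, in which the tool goes at most 50 mm and 8.59 degrees, less where a joint would pass 70% of its speed; a pose out of reach is approached as far as the arm can. A call with a gripper value outside its range is refused whole. "claw" is the finger opening in cm, from 0 to 8.54, set as the call begins (left out, the last holds). The fingers move at their own pace and stop on an object; the grip force is fixed at half the most. Time passes only in rows, so rows that do not move let the fingers close. It gives the time, the measured TCP pose, the force, the opening and the grip force at its end, in the units of the state.
- arm.read_state(): the state, without advancing time (a new reading comes with each control period).
- get_image(name): name is "scene" or "top" or "wrist"; returns a dict with "img" (400x640x3 uint8, red, green, blue), "fx", "fy", "cx", "cy" (pixels), "D" ([k1, k2, p1, p2, k3] as OpenCV has them; the pictures are not rectified), "eye" and "orientation" of the camera in the world; the wrist camera has in their place "mount" (4x4, takes a point from camera to tool coordinates, whose origin is the TCP and whose axes are the flange's). Camera axes: x right, y down, z forward; pixel columns grow to the right and rows downward; lengths in mm; the calibration is good to about 2 mm. A picture is of the moment at which its call begins: read the wrist's pose just before it. There is no depth.
- arm.job_done(): hands the job in; it is judged then, once.
The state is a dict: "clock": time; "joints": joint angles; "joint_vel": joint speeds; "joint_efforts": joint torques, N m; "position": TCP position; "ee_rot": TCP orientation; "contact_force": force on the tool from outside, world axes, zero at the start; "wrist_torque": the same for the moment, N m; "gripper_width": finger opening in mm; "grasp_force": force on a finger pad.
Only numpy, scipy, OpenCV 4.12 (cv2) and the standard library are available. Lean on these libraries where they do the work, as an engineer would, in place of code of your own. Each camera call takes 0.05 s, during which the arm holds its last target. There are 200 camera calls.

## Working session

There is one attempt and no reset: what is moved stays moved. The work goes in short steps, Python scripts to look and compute and a tool call to move; the robot and the scene stay as the last step left them, time stands still between calls to the robot, and variables do not carry over. Pictures are saved under pics/ and viewed, at most 10 in all, crops included, and the job is handed in when it is done.

Besides the shell and the picture viewer there is one more tool, called after "Emit:" as a command line: name --argument value ..., lists and objects as JSON in quotes. drive_tool: Moves the arm, as the interface text tells. Its arguments: {"type":"object","properties":{"deltas":{"type":"array"},"claw":{"type":"number"}},"required":["deltas"]}

```bash
mkdir -p pics; ls; cat > h.py <<'E'
import numpy as np, cv2
from scipy.spatial.transform import Rotation as R
from bench import arm, get_image
def rot(o):
    o=np.array(o,float); return o if o.shape==(3,3) else R.from_quat(o).as_matrix()
def cam(name):
    s=arm.read_state(); d=get_image(name)
    if 'mount' in d:
        T=np.eye(4);T[:3,:3]=rot(s['ee_rot']);T[:3,3]=s['position'];M=T@np.array(d['mount'])
        d['E'],d['Rm']=M[:3,3],M[:3,:3]
    else: d['E'],d['Rm']=np.array(d['eye'],float),rot(d['orientation'])
    d['K']=np.array([[d['fx'],0,d['cx']],[0,d['fy'],d['cy']],[0,0,1.]]);d['D']=np.array(d['D'],float)
    return d
def ray(d,px):
    u=cv2.undistortPoints(np.array([[px]],float),d['K'],d['D'])[0,0]
    return d['Rm']@np.array([u[0],u[1],1])
def plane(d,px,z):
    r=ray(d,px); return d['E']+r*(z-d['E'][2])/r[2]
def proj(d,p):
    c=d['Rm'].T@(np.array(p,float)-d['E'])
    return cv2.projectPoints(c[None],np.zeros(3),np.zeros(3),d['K'],d['D'])[0][0,0]
def tri(d1,p1,d2,p2):
    a,b=ray(d1,p1),ray(d2,p2);t=np.linalg.lstsq(np.c_[a,-b],d2['E']-d1['E'],rcond=None)[0]
    P,Q=d1['E']+a*t[0],d2['E']+b*t[1];return (P+Q)/2,np.linalg.norm(P-Q)
def save(d,n,c=None,k=1):
    im=d['img'] if c is None else d['img'][c[1]:c[3],c[0]:c[2]]
    cv2.imwrite('pics/'+n+'.png',cv2.resize(im[:,:,::-1],None,fx=k,fy=k,interpolation=cv2.INTER_CUBIC))
def blobs(d,lo,hi,amin=15):
    h=cv2.cvtColor(d['img'],cv2.COLOR_RGB2HSV);m=cv2.inRange(h,np.array(lo),np.array(hi))
    n,l,s,c=cv2.connectedComponentsWithStats(m)
    return [(s[i].tolist(),c[i].round(1).tolist()) for i in range(1,n) if s[i,4]>=amin],l
E
python3 - <<'E'
from h import *
for n in ('scene','top'):
    d=cam(n);save(d,n+'0');print(n,d['E'].round(),d['Rm'].round(2).tolist(),d['fx'])
    for c,lo,hi in (('red',(0,150,80),(6,255,255)),('orange',(8,150,100),(18,255,255)),('yellow',(22,130,120),(34,255,255)),('blue',(105,120,60),(125,255,255))):
        print(c,blobs(d,lo,hi)[0])
s=arm.read_state();print(s)
E
```

```text
pics
scene [1491.  247.  847.] [[-0.24, 0.57, -0.79], [0.97, 0.15, -0.18], [0.02, -0.81, -0.59]] 442.33134056814856
red [([262, 173, 6, 11, 46], [264.3, 177.7]), ([476, 203, 6, 6, 28], [478.1, 205.1]), ([496, 246, 17, 16, 217], [504.0, 253.8])]
orange [([403, 188, 10, 8, 65], [407.8, 191.2]), ([400, 199, 11, 20, 166], [405.2, 208.3])]
yellow [([291, 234, 21, 14, 195], [301.0, 241.5]), ([570, 250, 22, 9, 114], [581.4, 254.4])]
blue [([202, 173, 4, 10, 25], [203.4, 176.8])]
top [ 371.   -2. 1894.] [[-0.02, -1.0, 0.05], [-1.0, 0.02, 0.01], [-0.01, -0.05, -1.0]] 502.28226983704513
red [([170, 178, 10, 15, 139], [174.6, 184.5]), ([366, 211, 4, 8, 25], [367.6, 214.8]), ([188, 227, 5, 5, 18], [189.9, 228.7])]
orange [([240, 202, 13, 10, 57], [246.4, 206.9])]
yellow [([435, 46, 30, 16, 200], [450.6, 54.6]), ([476, 47, 32, 16, 289], [490.2, 53.6]), ([506, 47, 15, 16, 113], [514.1, 54.3]), ([179, 50, 45, 17, 381], [196.1, 58.8]), ([218, 50, 13, 6, 28], [223.0, 51.2]), ([134, 53, 28, 16, 164], [151.1, 61.0]), ([499, 65, 35, 65, 849], [513.3, 93.5]), ([123, 66, 10, 4, 17], [127.7, 67.6]), ([112,
[... 435 characters left out ...]
'joints': array([ 1.42557422e+00,  3.85488907e-01,  6.78453005e-03, -4.09738673e-04,
       -1.19403469e+00, -2.58612080e-01]), 'joint_vel': array([-0.00087639, -0.0022642 ,  0.00297379,  0.00237072, -0.00104839,
       -0.00061753]), 'joint_efforts': array([-7.67338515e-04, -3.93324423e+01,  1.88928097e+01,  4.19794947e+00,
       -2.64244278e-03,  6.10447458e-06]), 'position': array([245.37129698, 574.25638777, 230.33778203]), 'ee_rot': array([ 9.79668274e-01, -2.00621767e-01, -1.35078283e-04,  9.80601956e-04]), 'contact_force': array([0.79363574, 0.76912372, 0.61730729]), 'wrist_torque': array([-0.06219617, -0.03132795, -0.04975035]), 'grasp_force': 0.0, 'gripper_width': 85.5012365227258}
```

View pics/scene0.png

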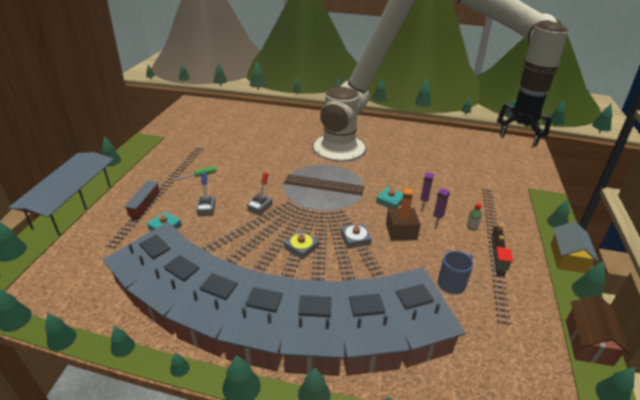

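View pics/top0.png

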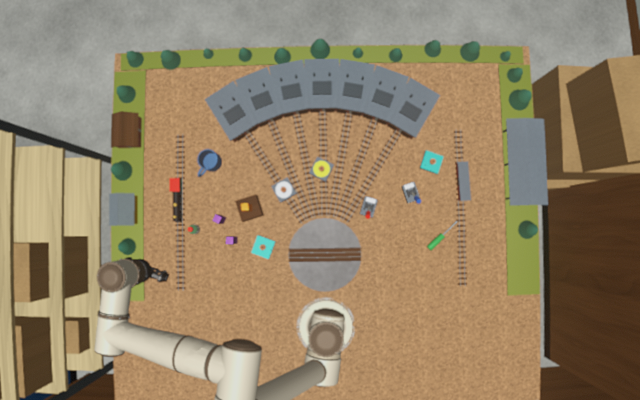

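Both views show the same layout:
- **Red lever:** scene (264,178), top (368,215). The blue lever is at scene (203,177), top (417,199), so red is the one by colour.
- **Orange probe in dark stand:** scene (406,205), top (246,207). The purple look-alikes at scene (427,188) and (441,204) are not it.
- **Yellow-ringed stud:** scene (301,241), top (321,169). The white one is at scene (356,234) and the turquoise ones are at (391,197) and (164,222).

Next I'll measure these and confirm them in one crop.

```bash
python3 - <<'E'
from h import *
s=cam('scene');t=cam('top')
print('red',tri(s,(264.3,177.7),t,(367.6,214.8)),'blue',tri(s,(203.4,176.8),t,(417.3,199.3)))
b=blobs(t,(22,130,120),(34,255,255))[0];print('yel',plane(t,(321.2,168.7),25),plane(s,(301,241.5),30))
print('probe',plane(t,(245,207),146), tri(s,(407.8,191.2),t,(245,207)))
# grey bases / white / stand corners by top view
h=cv2.cvtColor(t['img'],cv2.COLOR_RGB2HSV)
m=cv2.inRange(h,np.array((0,0,100)),np.array((179,45,255)));m[:150]=0;m[240:]=0
n,l,st,c=cv2.connectedComponentsWithStats(m)
for i in range(1,n):
    if 20<st[i,4]<600:
        r=cv2.minAreaRect(np.argwhere(l==i)[:,::-1].astype(np.float32));print(st[i].tolist(),c[i].round(1),plane(t,c[i],30).round(),r)
a=cv2.resize(t['img'][145:260,150:440],None,fx=2.7,fy=2.7,interpolation=cv2.INTER_CUBIC)
q=cv2.resize(s['img'][155:265,180:470],None,fx=2.7,fy=2.7,interpolation=cv2.INTER_CUBIC)
cv2.imwrite('pics/c1.png',cv2.resize(np.vstack([a,q]),(770,595))[:,:,::-1])
E
```

```text
red (array([ 415.74340419, -157.56792291,   97.07746341]), np.float64(0.12622825007846805)) blue (array([ 467.98282538, -336.8793063 ,  102.66462198]), np.float64(0.4316646841960765))
yel [592.86557731   6.07712581  25.        ] [598.63555059   8.89735814  30.        ]
probe [448.72187771 274.19750352 146.        ] (array([448.53854342, 275.10114207, 148.21894056]), np.float64(2.4858673778337703))
[65, 150, 21, 8, 98] [ 72.2 154.6] [669. 977.  30.] ((75.0, 153.5), (20.0, 7.0), 0.0)
[91, 150, 21, 7, 81] [103.7 151.9] [675. 845.  30.] ((101.0, 153.0), (6.0, 20.0), 90.0)
[314, 157, 9, 6, 22] [317.6 159. ] [629.  19.  30.] ((317.3630065917969, 158.80137634277344), (3.6282753944396973, 8.5440034866333), 69.44395446777344)
[325, 160, 9, 10, 25] [329.9 164.3] [608. -27.  30.] ((329.6153259277344, 163.4230499267578), (10.816654205322266, 3.8829009532928467), 56.3099365234375)
[457, 162, 14, 39, 410] [463.7 180.9] [ 539. -529.   30.] ((463.7176208496094, 180.8293914794922), (38.57834243774414, 10.66081428527832), 85.60128784179688)
[309, 167, 7, 10, 30] [311.8 171.6] [582.  41.  30.] ((311.46
[... 158 characters left out ...]
0839844, 178.6370086669922), (4.564604759216309, 8.5440034866333), 69.44395446777344)
[272, 178, 25, 24, 336] [283.6 189.5] [517. 148.  30.] ((283.4117736816406, 189.35293579101562), (19.207839965820312, 18.864845275878906), 59.03623962402344)
[402, 182, 18, 21, 200] [409.9 191.2] [ 503. -323.   30.] ((410.4728698730469, 191.7239532470703), (18.63303565979004, 13.453454971313477), 70.34617614746094)
[360, 196, 17, 21, 196] [368.3 205.2] [ 453. -167.   30.] ((368.3113098144531, 206.16038513183594), (13.049251556396484, 19.093114852905273), 15.945395469665527)
[443, 221, 14, 14, 23] [450.5 226.9] [ 367. -473.   30.] ((449.75, 227.75001525878906), (0.7071065902709961, 18.384775161743164), 45.0)
```

View pics/c1.png

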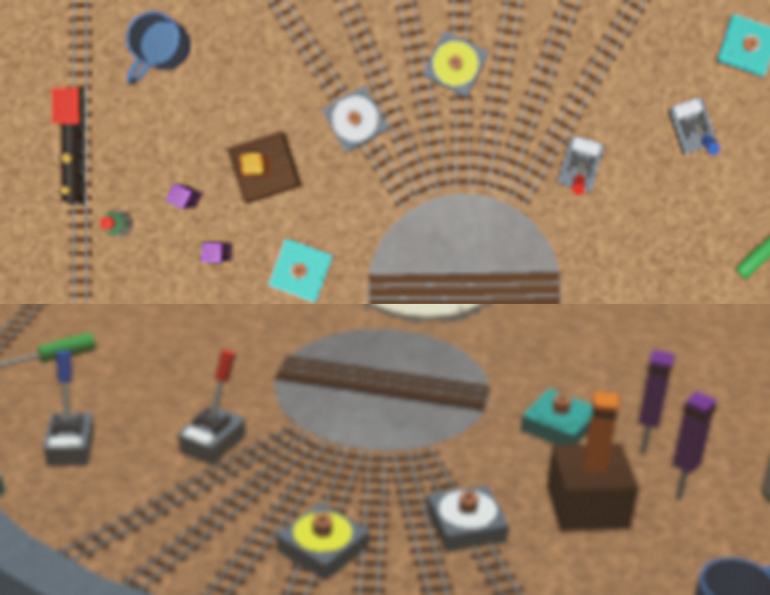

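The crop confirms the targets. In the top half, the red grip leans towards the robot on the block with the white patch on its far side; the orange handle stands in the dark stand at crop (252,163); the yellow-ringed stud is at (456,63). Next, a waypoint near the stand with a wrist view.

Emit:
drive_tool --deltas '[[[0,0,0],[0,0,-7.5]],[[2.8,3.0,0],[0,0,0]],[[2.8,3.0,0],[0,0,0]],[[2.8,3.0,0],[0,0,0]],[[2.8,3.0,0],[0,0,0]],[[2.8,3.0,0],[0,0,0]],[[2.8,3.0,0],[0,0,0]],[[2.8,3.0,0],[0,0,0]],[[2.8,3.0,0],[0,0,0]],[[2.8,3.0,0],[0,0,0]],[[2.8,3.0,0],[0,0,0]],[[0,0,0],[0,0,0]]]' --claw 0

```text
clock: 1.4
position: [435.2, 206.9, 231.2]
ee_rot: [0.99, -0.139, -0.0, 0.0]
contact_force: [-0.7, -0.2, 0.8]
gripper_width: 0.1
grasp_force: 0.0
```

```bash
python3 - <<'E'
from h import *
d=cam('wrist');save(d,'w1');s=arm.read_state();print(s['clock'],s['position'],s['ee_rot'],s['joints'].round(2))
print(d['E'],d['Rm'].round(2).tolist(),d['fx'])
for c,lo,hi in (('orange',(5,150,100),(20,255,255)),('yellow',(24,130,120),(34,255,255))):print(c,blobs(d,lo,hi,40)[0])
for p in ((448,275,150),(593,6,25),(453,-167,30)):print(proj(d,p))
E
```

```text
1.45 [434.86266216 208.47857365 231.24261901] [ 9.90426501e-01 -1.38041046e-01 -1.05381092e-04  6.84421447e-05] [ 0.78  0.14 -0.33 -0.   -1.1   0.51]
[507.77638372 186.36594378 373.60232332] [[-0.27, -0.92, -0.28], [-0.96, 0.26, 0.08], [0.0, 0.29, -0.96]] 307.120260416343
orange [([225, 171, 39, 41, 441], [248.5, 184.8]), ([211, 192, 42, 39, 1100], [231.9, 211.4]), ([31, 227, 10, 11, 50], [35.7, 232.4]), ([47, 260, 11, 12, 51], [51.0, 266.7])]
yellow [([453, 0, 31, 6, 120], [468.3, 1.7])]
[233.48377948 213.31280026]
[471.05072716 -29.19144912]
[639.54430915  69.08429805]
```

View pics/w1.png

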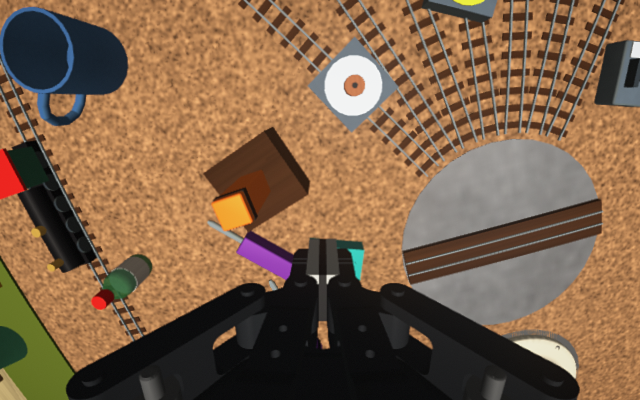

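The wrist view shows the orange handle top at (232,211) in the dark stand. The look-alikes are well clear behind the fingers. Now over to a point behind the red lever.

Emit:
drive_tool --deltas '[[[0.4,4.0,0],[0,0,0]],[[0.4,4.0,0],[0,0,0]],[[0.4,4.0,0],[0,0,0]],[[0.4,4.0,0],[0,0,0]],[[0.4,4.0,0],[0,0,0]],[[0.4,4.0,0],[0,0,0]],[[0.4,4.0,0],[0,0,0]],[[0.4,4.0,0],[0,0,0]],[[0.4,3.7,0],[0,0,0]],[[0,0,0],[0,0,0]],[[0,0,0],[0,0,0]]]'

```text
clock: 2.55
position: [372.8, -143.1, 231.2]
ee_rot: [0.991, -0.137, -0.0, -0.0]
contact_force: [-0.0, -0.0, -0.6]
gripper_width: -0.4
grasp_force: 0.0
```

```bash
python3 - <<'E'
from h import *
d=cam('wrist');save(d,'w2');s=arm.read_state();print(s['clock'],s['position'],s['ee_rot'],s['joints'].round(2))
for c,lo,hi in (('red',(0,150,80),(6,255,255)),('red2',(172,150,80),(179,255,255)),('yellow',(22,130,120),(34,255,255)),('white',(0,0,190),(179,40,255))):print(c,blobs(d,lo,hi,60)[0])
for p in ((417,-158,102),(593,6,25),(453,-167,30)):print(proj(d,p))
h=cv2.cvtColor(d['img'],cv2.COLOR_RGB2HSV)
m=cv2.inRange(h,np.array((22,130,120)),np.array((34,255,255)));
c=max(cv2.findContours(m,0,2)[0],key=cv2.contourArea);e=cv2.fitEllipse(c);print(e,plane(d,e[0],25))
E
```

```text
2.6 [ 373.00222126 -142.54169223  231.25522565] [ 9.90738027e-01 -1.35787153e-01  1.50783955e-05 -1.06131161e-04] [ 0.05 -0.01 -0.5  -0.   -1.09  1.25]
red [([314, 121, 21, 36, 624], [324.1, 139.0])]
red2 []
yellow [([98, 0, 58, 44, 1583], [129.2, 21.7])]
white [([309, 68, 35, 17, 559], [325.7, 76.1]), ([22, 96, 49, 54, 1546], [47.9, 122.0])]
[325.09646519 137.57230756]
[127.49503372  10.50480924]
[323.62204334  95.40326598]
((128.04502868652344, 19.595508575439453), (45.594390869140625, 55.59514617919922), 96.76616668701172) [584.71108169   8.95249882  25.        ]
```

View pics/w2.png

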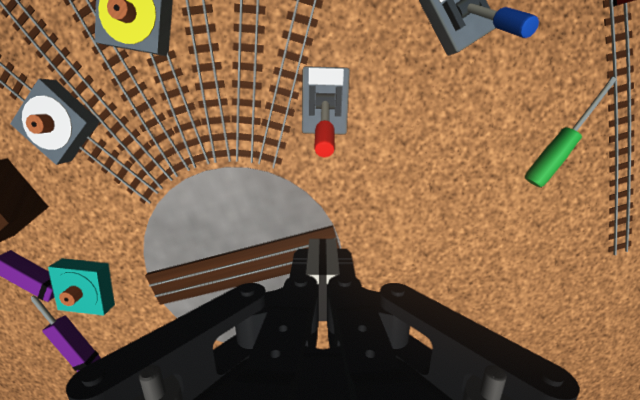

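The wrist view shows the red lever (grip at (324,139)) straight ahead of the shut fingers (column 322), with its white patch at (326,76). I'll descend and push.

Emit:
drive_tool --deltas '[[[0,0,3.0],[0,0,0]],[[0,0,3.0],[0,0,0]],[[0,0,3.0],[0,0,0]],[[0,0,3.0],[0,0,0]],[[0,0,2.9],[0,0,0]],[[1.8,0,0],[0,0,0]],[[1.2,0,0],[0,0,0]],[[1.0,0,0],[0,0,0]],[[1.0,0,0],[0,0,0]],[[1.0,0,0],[0,0,0]],[[1.0,0,0],[0,0,0]],[[1.0,0,0],[0,0,0]]]'

```text
clock: 3.8
position: [450.8, -165.0, 82.6]
ee_rot: [0.991, -0.136, 0.001, -0.0]
contact_force: [0.3, 1.0, 0.5]
gripper_width: -0.6
grasp_force: 0.0
```

Emit:
drive_tool --deltas '[[[0,0,0],[0,0,0]],[[0,0,0],[0,0,0]]]'

```text
clock: 4.0
position: [449.8, -164.8, 82.2]
ee_rot: [0.991, -0.136, -0.0, -0.0]
contact_force: [0.2, -0.1, -0.2]
gripper_width: -0.1
grasp_force: 0.0
```

```bash
python3 - <<'E'
from h import *
s=arm.read_state();print(s['clock'],s['position'],s['contact_force'])
a=cam('scene');t=cam('top')
for d in (a,t):print('red',blobs(d,(0,150,80),(6,255,255),8)[0])
print([ (proj(a,p).round(),proj(t,p).round()) for p in ((418,-157,102),(488,-177,102))])
E
```

```text
4.0 [ 449.75550022 -164.78684021   82.16519059] [ 0.19491768 -0.09336575 -0.18145921]
red [([247, 183, 8, 9, 43], [250.9, 186.8]), ([476, 203, 6, 6, 28], [478.1, 205.1]), ([496, 246, 17, 16, 217], [503.9, 253.8])]
red [([170, 178, 10, 14, 138], [174.6, 184.4]), ([188, 227, 5, 5, 19], [189.8, 228.8])]
[(array([264., 177.]), array([368., 214.])), (array([250., 188.]), array([373., 194.]))]
```

The lever is over: the red grip in the scene view is now at (251,187), which matches the predicted off position (250,188), and there is no contact force. I'll retreat and look at the yellow stud.

Emit:
drive_tool --deltas '[[[-2.0,0,0],[0,0,0]],[[-1.0,0,-2.0],[0,0,0]],[[0,0,-4.0],[0,0,0]],[[0,0,-4.0],[0,0,0]],[[0,0,-4.0],[0,0,0]],[[-0.4,-4.0,-1.0],[0,0,0]],[[-0.4,-4.0,0],[0,0,0]],[[-0.4,-4.0,0],[0,0,0]],[[-0.3,-4.0,0],[0,0,0]],[[0,0,0],[0,0,0]],[[0,0,0],[0,0,0]],[[0,0,0],[0,0,0]]]' --claw 5

```text
clock: 5.3
position: [449.0, 0.9, 232.2]
ee_rot: [0.991, -0.136, -0.0, 0.0]
contact_force: [-0.1, -0.1, -0.5]
gripper_width: 49.9
grasp_force: 0.0
```

```bash
cat > stud.py <<'E'
from h import *
d=cam('wrist');s=arm.read_state();print(s['clock'],s['position'],s['ee_rot'])
h=cv2.cvtColor(d['img'],cv2.COLOR_RGB2HSV)
m=cv2.inRange(h,np.array((24,130,120)),np.array((34,255,255)))
c=max(cv2.findContours(m,0,2)[0],key=cv2.contourArea);e=cv2.fitEllipse(cv2.convexHull(c));print('ring',e,plane(d,e[0],26))
x,y,w,hh=cv2.boundingRect(c);sub=h[y:y+hh,x:x+w]
cu=cv2.inRange(sub,np.array((0,80,40)),np.array((20,255,255)))
k=max(cv2.findContours(cu,0,2)[0],key=cv2.contourArea);f=cv2.fitEllipse(k);print('copper',f,plane(d,(f[0][0]+x,f[0][1]+y),43))
bx,by,bw,bh=cv2.boundingRect(k);v=sub[by:by+bh,bx:bx+bw,2].copy();fill=np.zeros(sub.shape[:2],np.uint8);cv2.drawContours(fill,[cv2.convexHull(k)],-1,255,-1)
fill=cv2.erode(fill,np.ones((5,5)))[by:by+bh,bx:bx+bw];dk=(fill>0)&(v<70);p=np.argwhere(dk).mean(0)[::-1]+(x+bx,y+by);print('dot',dk.sum(),p,plane(d,p,43))
save(d,'stud%d'%(s['clock']*10),(x-15,max(0,y-15),x+w+15,y+hh+15),6)
E
python3 stud.py; python3 -c "
from h import *
d=cam('scene');print('red',blobs(d,(0,150,80),(6,255,255),8)[0][:1])"; ls pics
```

```text
5.35 [449.07502595   0.6591111  232.20359862] [ 9.90618355e-01 -1.36657302e-01 -2.19265253e-04  9.30024333e-05]
ring ((279.62750244140625, 42.86090087890625), (58.5945930480957, 63.261314392089844), 168.7058868408203) [592.4972826    6.88406608  26.        ]
copper ((27.114137649536133, 29.34575653076172), (19.91016960144043, 24.52049446105957), 156.81008911132812) [590.79162487   6.62692746  43.        ]
dot 13 [277.15384615  40.46153846] [591.83257982   7.2965971   43.        ]
red [([248, 183, 7, 9, 37], [251.0, 186.9])]
c1.png
scene0.png
stud53.png
top0.png
w1.png
w2.png
```

Emit:
drive_tool --deltas '[[[-2.1,-3.5,0],[0,0,0]],[[-2.1,-3.5,0],[0,0,0]],[[-2.1,-3.5,0],[0,0,0]],[[-2.1,-3.5,0],[0,0,0]],[[-2.1,-3.5,0],[0,0,0]],[[-2.1,-3.5,0],[0,0,0]],[[-2.1,-3.5,0],[0,0,0]],[[0,0,0],[0,0,0]],[[0,0,0],[0,0,0]],[[0,0,0],[0,0,0]]]'

```text
clock: 6.4
position: [374.3, 275.9, 232.2]
ee_rot: [0.991, -0.137, -0.0, 0.0]
contact_force: [0.6, -0.2, 0.7]
gripper_width: 50.1
grasp_force: 0.0
```

```bash
cat > probe.py <<'E'
from h import *
d=cam('wrist');s=arm.read_state();print(s['clock'],s['position'],s['ee_rot'])
h=cv2.cvtColor(d['img'],cv2.COLOR_RGB2HSV)
m=cv2.inRange(h,np.array((5,170,200)),np.array((24,255,255)))
c=max(cv2.findContours(m,0,2)[0],key=cv2.contourArea);print(cv2.contourArea(c),cv2.boundingRect(c))
q=cv2.approxPolyDP(cv2.convexHull(c),0.06*cv2.arcLength(c,True),True)[:,0];W=np.array([plane(d,p,150) for p in q])
print(q.tolist(),W.round(1).tolist(),'c',W.mean(0))
E_=np.diff(np.vstack([W,W[:1]]),axis=0);print(np.linalg.norm(E_[:,:2],axis=1),np.degrees(np.arctan2(E_[:,1],E_[:,0])))
b,a=W.mean(0),cv2.minAreaRect(np.array([plane(d,p,150)[:2] for p in c[:,0]],np.float32));print(a)
save(d,'probe%d'%(s['clock']*10))
E
python3 probe.py; ls pics|grep probe
```

```text
6.45 [374.38606698 275.77431353 232.25951287] [ 9.90568841e-01 -1.37015815e-01 -9.04340233e-05  1.72948277e-04]
1241.5 (271, 87, 44, 45)
[[303, 87], [314, 120], [283, 131], [271, 98]] [[461.1, 265.4, 150.0], [437.5, 264.2, 150.0], [436.1, 287.9, 150.0], [460.2, 289.0, 150.0]] c [448.70573032 276.62371637 150.        ]
[23.63897282 23.65796655 24.10433509 23.69171345] [-177.25171738   93.28372427    2.82796137  -87.84242731]
((448.80731201171875, 276.66229248046875), (25.253726959228516, 25.07254409790039), 2.7918479442596436)
probe64.png
```

Emit:
drive_tool --deltas '[[[0,0,0],[0,0,-6.2]],[[0,0,0],[0,0,-6.2]],[[0,0,0],[0,0,-6.1]],[[2.5,0.1,0],[0,0,0]],[[2.5,0.1,0],[0,0,0]],[[2.4,0.1,0],[0,0,0]],[[0,0,2.5],[0,0,0]],[[0,0,2.5],[0,0,0]],[[0,0,0],[0,0,0]],[[0,0,0],[0,0,0]]]'

```text
clock: 7.45
position: [448.7, 276.9, 182.8]
ee_rot: [1.0, 0.024, 0.0, 0.0]
contact_force: [0.4, 0.0, 0.8]
gripper_width: 50.0
grasp_force: 0.0
```

```bash
python3 probe.py; ls pics|grep probe; cp pics/probe7*.png pics/pv.png
```

```text
7.5 [449.00645225 277.59050743 183.62857926] [ 9.99694008e-01  2.47146496e-02  9.24763759e-04 -4.70732661e-04]
1450.0 (302, 211, 42, 38)
[[342, 212], [340, 248], [303, 247], [303, 211]] [[461.5, 265.3, 150.0], [437.4, 264.9, 150.0], [437.0, 288.2, 150.0], [461.0, 288.9, 150.0]] c [449.22302568 276.85093668 150.        ]
[24.09138368 23.29602943 24.02990801 23.62725713] [-179.02985959   91.12484825    1.75932209  -88.72271406]
((449.2228088378906, 276.61126708984375), (24.721553802490234, 25.04733657836914), 2.830801010131836)
probe64.png
probe75.png
```

View pics/pv.png

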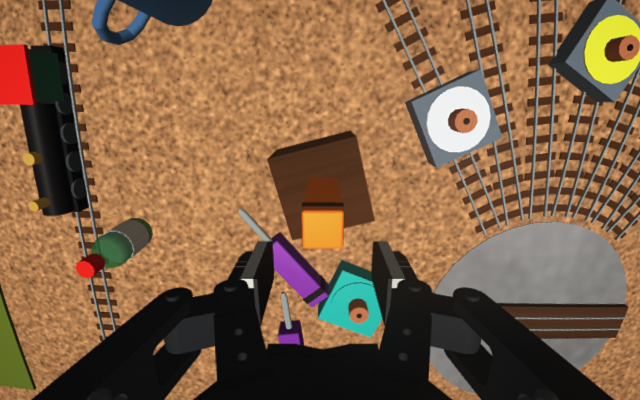

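The handle top (322,230) is square to the fingers and centred between them. I'll descend and close.

Emit:
drive_tool --deltas '[[[0,0,2.0],[0,0,0]],[[0,0,2.0],[0,0,0]],[[0,0,2.0],[0,0,0]],[[0,0,2.0],[0,0,0]],[[0,0,1.2],[0,0,0]],[[0,0,0],[0,0,0]],[[0,0,0],[0,0,0]]]'

```text
clock: 8.2
position: [448.9, 278.4, 91.5]
ee_rot: [1.0, 0.025, 0.001, -0.001]
contact_force: [0.2, 0.7, 0.3]
gripper_width: 50.1
grasp_force: 0.0
```

Emit:
drive_tool --deltas '[[[0,0,0],[0,0,0]],[[0,0,0],[0,0,0]],[[0,0,0],[0,0,0]],[[0,0,0],[0,0,0]],[[0,0,0],[0,0,0]],[[0,0,0],[0,0,0]],[[0,0,0],[0,0,0]],[[0,0,0],[0,0,0]]]' --claw 0

```text
clock: 9.0
position: [448.8, 278.4, 91.6]
ee_rot: [1.0, 0.025, 0.001, -0.001]
contact_force: [-0.7, -0.3, 7.0]
gripper_width: 25.3
grasp_force: 57.3
```

Emit:
drive_tool --deltas '[[[0,0,-1.0],[0,0,0]],[[0,0,-2.0],[0,0,0]],[[0,0,-2.0],[0,0,0]],[[0,0,-2.0],[0,0,0]],[[0,0,-2.5],[0,0,0]],[[0,0,-2.5],[0,0,0]],[[0,0,0],[0,0,0]],[[0,0,0],[0,0,0]]]'

```text
clock: 9.8
position: [447.5, 277.5, 210.1]
ee_rot: [1.0, 0.025, -0.0, -0.0]
contact_force: [0.0, 0.3, -2.2]
gripper_width: 25.6
grasp_force: 56.6
```

Emit:
drive_tool --deltas '[[[1.0,2.2,0],[0,0,0]],[[1.3,2.8,0],[0,0,0]],[[1.3,2.8,0],[0,0,0]],[[1.3,2.8,0],[0,0,0]],[[1.3,2.8,0],[0,0,0]],[[1.3,2.8,0],[0,0,0]],[[1.3,2.8,0],[0,0,0]],[[1.3,2.8,0],[0,0,0]],[[1.3,2.8,0],[0,0,0]],[[1.0,2.1,0],[0,0,0]],[[0.6,1.1,0],[0,0,0]],[[0,0,0],[0,0,0]]]'

```text
clock: 11.0
position: [591.6, 5.4, 208.5]
ee_rot: [1.0, 0.024, -0.002, 0.0]
contact_force: [-0.4, 0.8, -0.9]
gripper_width: 25.5
grasp_force: 56.9
```

```bash
python3 - <<'E'
from h import *
s=arm.read_state();print(s['clock'],s['position'],s['ee_rot'],s['contact_force'],s['grasp_force'])
a=cam('scene');t=cam('top');w=cam('wrist')
p=np.array(s['position']);tip=p-[0,0,81.6]
print([(proj(a,q).round(1)) for q in (tip,tip+[0,0,50],tip+[0,0,140],(592,7,43))],proj(w,tip),proj(w,(592,7,43)))
q=cv2.resize(a['img'][165:265,250:350],(590,590),interpolation=cv2.INTER_CUBIC)
cv2.imwrite('pics/ab.png',q[:,:,::-1]);save(w,'w3')
E
```

```text
11.0 [591.584832     5.40891881 208.46990317] [ 9.99714533e-01  2.38367581e-02 -1.61419721e-03  2.37972574e-04] [-0.3974211   0.82606403 -0.92972664] 56.89026117324829
[array([300.5, 212.2]), array([300.5, 196.9]), array([300.5, 167.4]), array([301. , 236.3])] [323.99113108 204.45427255] [322.04402197 178.14598414]
```

View pics/ab.png

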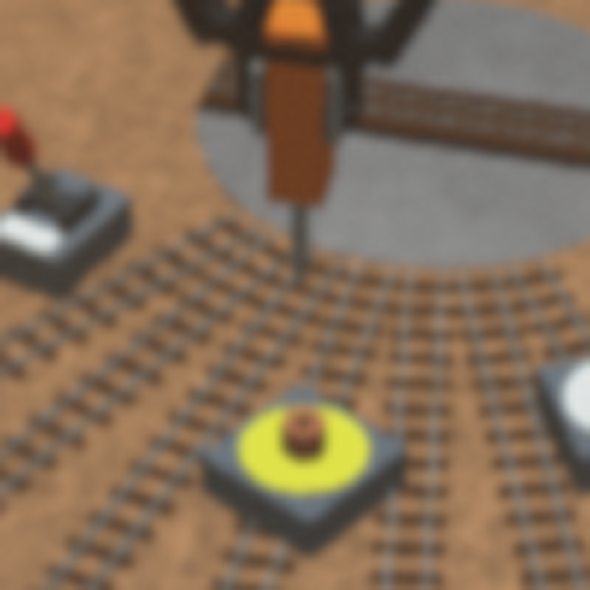

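View pics/w3.png

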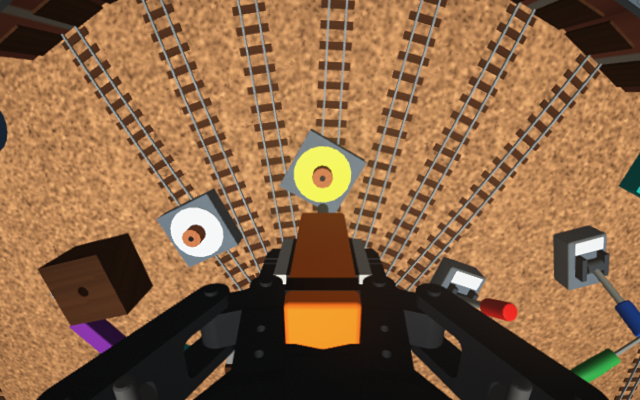

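The probe hangs upright. Its tip is at crop (297,280), which agrees with the prediction, and the dot is at wrist (322,178). I'll go down to just above the dot and compare again.

Emit:
drive_tool --deltas '[[[0,-0.15,1.5],[0,0,0]],[[0,0,2.0],[0,0,0]],[[0,0,2.0],[0,0,0]],[[0,0,1.2],[0,0,0]],[[0,0,0.2],[0,0,0]],[[0,0,0],[0,0,0]],[[0,0,0],[0,0,0]],[[0,0,0],[0,0,0]]]'

```text
clock: 11.95
position: [592.4, 8.3, 142.4]
ee_rot: [1.0, 0.025, 0.001, -0.0]
contact_force: [-0.5, -0.5, -1.2]
gripper_width: 25.4
grasp_force: 56.9
```

```bash
python3 - <<'E'
from h import *
s=arm.read_state();print(s['clock'],s['position'],s['ee_rot'],s['contact_force'])
a=cam('scene');w=cam('wrist')
p=np.array(s['position']);tip=p-[0,0,81.6]
print(proj(a,tip),proj(a,(592,7,43)),proj(w,tip),proj(w,(592,7,43)))
u,v=proj(w,tip).astype(int);x0,y0=u-35,v-50
q=cv2.resize(w['img'][y0:y0+75,x0:x0+75],(590,590),interpolation=cv2.INTER_CUBIC)
u,v=proj(a,tip).astype(int);x1,y1=u-12,v-18
r=cv2.resize(a['img'][y1:y1+72,x1-6:x1+18],(197,590),interpolation=cv2.INTER_CUBIC)
print((x0,y0,590/75),(x1-6,y1,590/72))
cv2.imwrite('pics/cmp.png',np.hstack([q,r])[:,:,::-1])
E
```

```text
11.95 [592.40374431   8.31723555 142.43165211] [ 9.99684007e-01  2.51137958e-02  1.06885769e-03 -2.01484688e-04] [-0.54867603 -0.52674476 -1.21334727]
[301.40089226 231.57388789] [300.96629816 236.32301898] [321.92731106 205.50980602] [323.5269833  199.18726177]
(np.int64(286), np.int64(155), 7.866666666666666) (np.int64(283), np.int64(213), 8.194444444444445)
```

View pics/cmp.png

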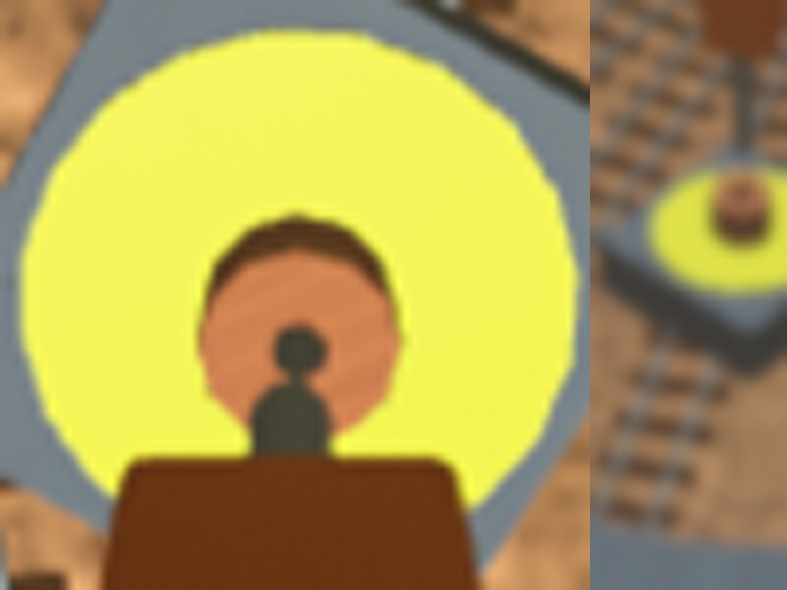

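The pin end, at crop (290,385), is directly in line with the dot at (300,350), within about 1 mm laterally. I'll make a small side correction and get a force baseline by averaging.

Emit:
drive_tool --deltas '[[[0,0.07,0.4],[0,0,0]],[[0,0,0.4],[0,0,0]],[[0,0,0],[0,0,0]],[[0,0,0],[0,0,0]]]'

```text
clock: 12.45
position: [591.7, 7.3, 133.0]
ee_rot: [1.0, 0.025, -0.0, 0.0]
contact_force: [-0.0, 0.0, -0.2]
gripper_width: 25.8
grasp_force: 56.9
```

```bash
cat > avg.py <<'E'
from h import *
P=[];F=[]
for i in range(12):
    get_image('top');s=arm.read_state();P.append(s['position']);F.append(s['contact_force'])
print(s['clock'],np.mean(P,0).round(2),np.std(P,0).round(2),np.mean(F,0).round(2),np.std(F,0).round(2),s['ee_rot'].round(4))
E
python3 avg.py
```

```text
13.05 [591.87   7.42 133.37] [0.03 0.02 0.06] [-0.13 -0.09 -1.58] [0.47 0.48 0.46] [0.9997 0.025  0.     0.    ]
```

Emit:
drive_tool --deltas '[[[0,0,0.3],[0,0,0]],[[0,0,0.3],[0,0,0]],[[0,0,0.2],[0,0,0]],[[0,0,0.2],[0,0,0]],[[0,0,0.1],[0,0,0]],[[0,0,0],[0,0,0]],[[0,0,0],[0,0,0]],[[0,0,0],[0,0,0]]]'

```text
clock: 13.85
position: [591.7, 7.4, 122.5]
ee_rot: [1.0, 0.025, -0.0, 0.0]
contact_force: [-1.8, 1.2, 0.8]
gripper_width: 25.2
grasp_force: 56.9
```

```bash
python3 avg.py
```

```text
14.45 [591.74   7.38 122.35] [0.03 0.01 0.05] [-1.24  0.36  0.66] [0.33 0.43 0.33] [ 0.9997  0.025  -0.      0.    ]
```

Emit:
drive_tool --deltas '[[[0,0,0.1],[0,0,0]],[[0,0,0.1],[0,0,0]],[[0,0,0.1],[0,0,0]],[[0,0,0.1],[0,0,0]],[[0,0,0],[0,0,0]],[[0,0,0],[0,0,0]],[[0,0,0],[0,0,0]]]'

```text
clock: 15.15
position: [591.9, 7.4, 118.5]
ee_rot: [1.0, 0.025, 0.0, 0.0]
contact_force: [-0.8, 0.2, 2.9]
gripper_width: 25.5
grasp_force: 57.1
```

```bash
python3 avg.py; python3 - <<'E'
from h import *
w=cam('wrist');a=cam('scene');u,v=proj(w,(592,7,37)).astype(int)
print(u,v,'red',blobs(a,(0,150,80),(6,255,255),8)[0][:1])
q=cv2.resize(w['img'][v-45:v+30,u-37:u+38],(590,590),interpolation=cv2.INTER_CUBIC);cv2.imwrite('pics/fin.png',q[:,:,::-1])
E
```

```text
15.75 [591.93   7.41 118.4 ] [0.02 0.02 0.04] [-1.16 -0.54  2.75] [0.41 0.48 0.33] [ 9.997e-01  2.500e-02  1.000e-04 -0.000e+00]
322 205 red [([248, 183, 7, 9, 37], [251.0, 186.9])]
```

View pics/fin.png

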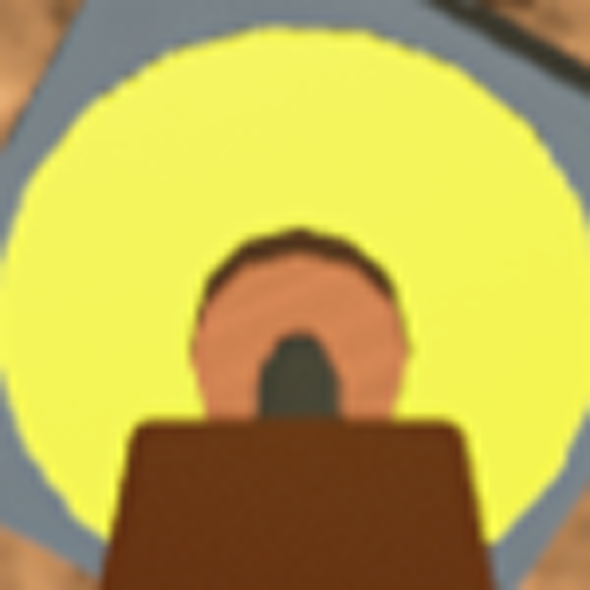

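The stud is pressed by about 4.3 N (6 mm), the tip covers the dot in the centre of the copper disc at crop (300,345), and the red lever is still off.

```bash
python3 -c "
from bench import arm
print(arm.job_done())"
```

```text
the job is handed in; nothing more can be done
None
```

I handed the job in with the red lever off and the probe still held upright on the yellow-ringed stud's dot, pressing it about 6 mm (about 4.3 N), at about 16 s of the 51 s allowed.

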